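# Set a filled pill carousel to its start position and shut the lid

## Robot

A 6-joint arm with a two-finger parallel gripper is mounted at the origin on the work surface. World frame = base frame: x ahead of the robot, y to its left, z up, the work surface at z = 0. Lengths are in m, angles in rad, forces in N, time in s.
With the tool pointing down it reaches from about 0.3 to 0.875 m from the base axis. Payload 6.4 kg.
Tool frame: the origin (TCP) lies at the very end of the fingers, on their centre line; the grasp point (between the pads) lies 19 mm behind it; z points along the fingers, y is the line along which they close (so a half turn about z gives the same grasp; the last joint's range is limited). The gripper opens to 88 mm and grips with 3 to 60 N. Pads are 18 mm wide; open, the fingers measure 123 mm over their backs; the gripper's body (75 mm by 187 mm) begins 45 mm behind the grasp point.
Start: joints at [0.942, 0.181, 1.607, -0, 1.354, -0.206], TCP at [0.236, 0.524, 0.239] pointing down, gripper open.
Joint ranges: [-2.99, 2.99], [-0.89, 2.07], [0.3, 2.58], [-1.14, 4.28], [0, 2.63], [-3.12, 3.12]. Speed limits (rad/s): [2.57, 2.57, 3.01, 3.14, 3.14, 3.14].

## Interface

Orientations are given as a unit quaternion [w, x, y, z].
In Python, from plant import r gives the robot as it stands.
- The arm moves only by the tool step_arm, never from a script. Its argument "increments" is a list that holds one entry, the list of rows, each a list of 5 numbers: the shift along the tool's x, y, z in mm, then the turn about the tool's z in rad, then the finger opening in mm, from 0 to 88.1. A call has 1 to 5 rows; each row is the pose to reach, as a shift and turn from the pose commanded when the call began, along the tool's axes at that moment; what a row does not reach only later rows make up. A row lasts 1/12 s, in which the tool goes at most 41.7 mm and 7.16 degrees, less where a joint would pass 70% of its speed; a pose out of reach is approached as far as the arm can. A call with a gripper value outside its range is refused whole. The fingers move at their own pace and stop on an object; "grip_force" is the grip in N (left out, the last holds). Time passes only in rows, so rows that repeat a pose let the fingers close. It gives the time, the measured TCP pose, the force, the opening and the grip force at its end, in the units of the state.
- r.sense(): the state, without advancing time (a new reading comes with each control period).
- r.grab_frame(name): name is "scene" or "top"; returns a dict with "img" (480x640x3 uint8, blue, green, red), "K" (3x3 intrinsics, pixels), "R" (3x3) and "t" (3): a world point X has camera coordinates R X + t. Camera axes: x right, y down, z forward; pixel columns grow to the right and rows downward; lengths in m; the calibration is good to about 2 mm. A picture is of the moment at which its call begins. There is no depth.
- r.sign_off(): hands the job in; it is judged then, once.
The state is a dict: "t": time; "joint_pos": joint angles; "qvel": joint speeds; "effort": joint torques, N m; "tcp_pos": TCP position; "orientation": TCP orientation; "contact_force": force on the tool from outside, world axes, zero at the start; "moment": the same for the moment, N m; "width": finger opening in m; "grasp_force": force on a finger pad.
Only numpy, scipy, OpenCV 4.12 (cv2) and the standard library are available. Lean on these libraries where they do the work, as an engineer would, in place of code of your own. Each camera call takes 0.05 s, during which the arm holds its last target. There are 200 camera calls.

## Task

This pill dispenser has just been filled. Turn its round tray gently by the rim, either way, until the groove on the rim lines up with the fixed pointer on the housing, then close the lid gently until it is fully shut. Leave the bottle, the jar and the carton beside it where they are.

Things in the scene. Friction and masses are not known exactly. Their poses are not given: they have to be found in the camera images.
- dispenser: The fixed pill dispenser: a round grey drum 186 mm across in a wedge-shaped desk cradle. Origin on the bench under the drum; x points from its front (low, towards the robot) to its back (high, the lid's hinge), y to its left, z up. Drum and tray lean back 30 degrees: the tray's axis is (-0.5, 0, 0.866) in this frame. The drum's edge lies 20 mm below the top of the tray's rim, along that axis.
- tray_centre (a point): On the tray's axis, level with the top of its rim; z points out along the axis. The white tray has an upright rim all round, 168 mm outside and 152 mm inside diameter (8 mm thick), 18 mm above the cell walls inside it and 20 mm above the drum's edge outside, so it can be pinched anywhere, one finger inside, tool along the axis. The hub, 52 mm across, ends 12 mm below the rim's top.
- tray (a joint): Angle of the tray (rad), counter-clockwise positive looking down into it. 0 or any whole turn (6.283) is where the groove faces the pointer; it starts anywhere from 0.8 to 5.5. It turns without stops and stays where it is left (friction 0.12 N m).
- mark (a point): The engraved mark: a dark groove 4 mm wide across the rim; this point lies on the groove on top of the rim, in the middle of its thickness, 80 mm from the tray's axis. A dark arrow on the one covered blank cell points out to it.
- pointer (a point): Where the mark must come: the point on top of the rim, mid-thickness, straight inward from the pointer's tip. The pointer is a grey triangular nib, 20 mm wide, 25 mm long, pointing inward on the drum's edge at the front right as the robot sees it (45 degrees round from the front), 19 mm lower than the rim's top, so fingers that pinch the upper 15 mm of the rim pass over it.
- lid (a joint): Opening angle of the lid (rad): 0 shut, starts between 1.7 and 1.95, stop at 2.0. It stays where it is left (hinge friction 0.2 N m). Open, it stands about square to the tray, leaning over it, and can be pushed over from behind or drawn by its tab.
- lid_hinge (a point): Middle of the lid's hinge line, which runs along the dispenser's y, 98 mm from the tray's axis towards the back and 14 mm lower than the rim's top along the tray's axis.
- lid_tab (a point): Centre of the thumb tab at the lid's free edge, 198 mm from the hinge: 28 mm wide, 8 mm thick, 16 mm long. The lid is a round cap, 183 mm across, 25 mm deep, a clear window in a white frame; its flat outer face is parallel to the line from hinge to tab, 21 mm outside it (above it when shut). z points out of that face, x from tab to hinge.
- syrup_mid (a point): Centre of an amber glass bottle, 48 mm across, 115 mm tall, beside the dispenser; to be left alone.
- jar_mid (a point): Centre of a white plastic jar, 54 mm across, 62 mm tall, beside the dispenser; to be left alone.
- carton_mid (a point): Centre of a small medicine carton lying flat, 40 x 70 x 30 mm, beside the dispenser; to be left alone.

How it is judged:
By the outcome, as a careful person would: the job done as asked, in the order asked, and still so for the second after the job is handed in, with the robot touching nothing.
It also fails if it takes over 72 s, if anything falls off the work surface, if the arm or the gripper's body presses on something with over 40 N, if the wrist force passes 120 N, or if a joint passes its speed limit or range.

## Working session

There is one attempt and no reset: what is moved stays moved. The work goes in short steps, Python scripts to look and compute and a tool call to move; the robot and the scene stay as the last step left them, time stands still between calls to the robot, and variables do not carry over. Pictures are saved under pics/ and viewed, at most 10 in all, crops included, and the job is handed in when it is done.

Besides the shell and the picture viewer there is one more tool, called after "Call:" as a command line: name --argument value ..., lists and objects as JSON in quotes. step_arm: Moves the arm, as the interface text tells. Its arguments: {"type":"object","properties":{"increments":{"type":"array","items":{"type":"array","items":{"type":"array","items":{"type":"number"}}}},"grip_force":{"type":"number"}},"required":["increments"]}

```bash
mkdir -p pics; ls; python3 - <<'E'
from plant import r
import cv2,numpy as np
for n in("scene","top"):
    f=r.grab_frame(n);cv2.imwrite(f"pics/{n}0.png",f["img"]);print(n,f["K"].round(1).tolist(),f["R"].round(4).tolist(),f["t"].round(4).tolist())
print(r.sense())
E
```

```text
pics
scene [[464.6, 0.0, 312.1], [0.0, 464.6, 241.5], [0.0, 0.0, 1.0]] [[0.9952, 0.0974, 0.0075], [0.0832, -0.8049, -0.5875], [-0.0512, 0.5853, -0.8092]] [-0.5994, 0.0266, 0.9627]
top [[559.2, 0.0, 311.9], [0.0, 559.2, 234.2], [0.0, 0.0, 1.0]] [[-0.0581, -0.9983, -0.0021], [-0.9764, 0.0573, -0.208], [0.2078, -0.0101, -0.9781]] [0.0467, 0.6026, 1.05]
{'t': 0.1, 'joint_pos': array([ 9.41731842e-01,  1.81463077e-01,  1.60788458e+00, -1.63284650e-05,
        1.35375986e+00, -2.06317052e-01]), 'qvel': array([ 0.00045721, -0.00207188, -0.00266296,  0.0025142 ,  0.00030647,
        0.00079784]), 'effort': array([-5.42909893e-04, -4.34813440e+01, -3.42695546e+01,  7.03061605e-02,
        3.39868432e-02, -4.10090342e-05]), 'tcp_pos': array([0.23562394, 0.5239997 , 0.2379136 ]), 'orientation': array([-2.99966300e-04,  2.09801455e-01,  9.77743717e-01, -6.95546451e-04]), 'contact_force': array([ 0.15567923,  0.61354522, -0.29791748]), 'moment': array([ 0.00790786,  0.03515863, -0.02533137]), 'grasp_force': 0.0, 'width': 0.0880306572128566}
```

View pics/scene0.png

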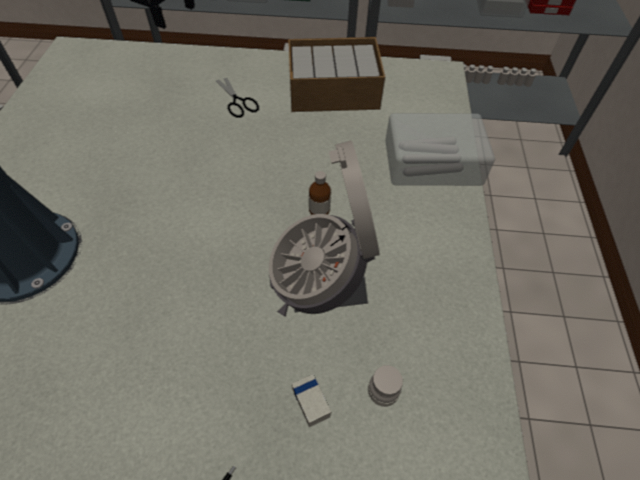

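View pics/top0.png

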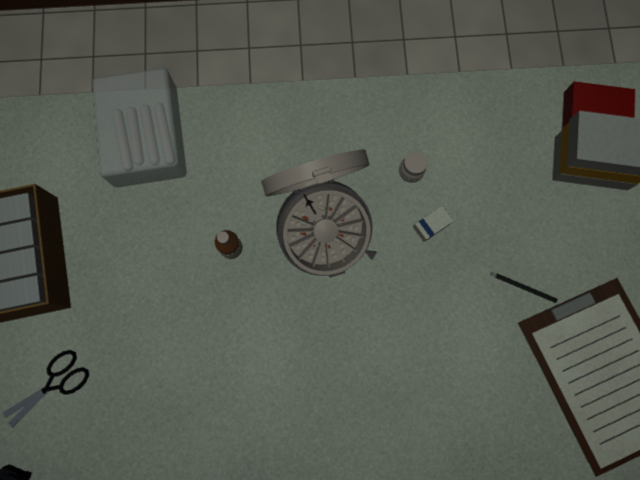

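The scene view shows the drum around (315,262), the pointer nib at (283,310) and the arrow near (340,238). In the top view the hub is at (325,231), the nib at (371,254) and the arrow tip near (306,197); the lid stands open at the back. I'll look closer.

```bash
python3 - <<'E'
import cv2,numpy as np
a=cv2.imread("pics/top0.png")[135:285,250:390];b=cv2.imread("pics/scene0.png")[175:325,255:395]
c=np.hstack([cv2.resize(x,None,fx=2.85,fy=2.85,interpolation=cv2.INTER_CUBIC) for x in(a,b)])
c=np.clip(c.astype(float)*1.5,0,255).astype(np.uint8)
cv2.imwrite("pics/crop0.png",c);print(c.shape)
E
```

```text
(428, 798, 3)
```

View pics/crop0.png

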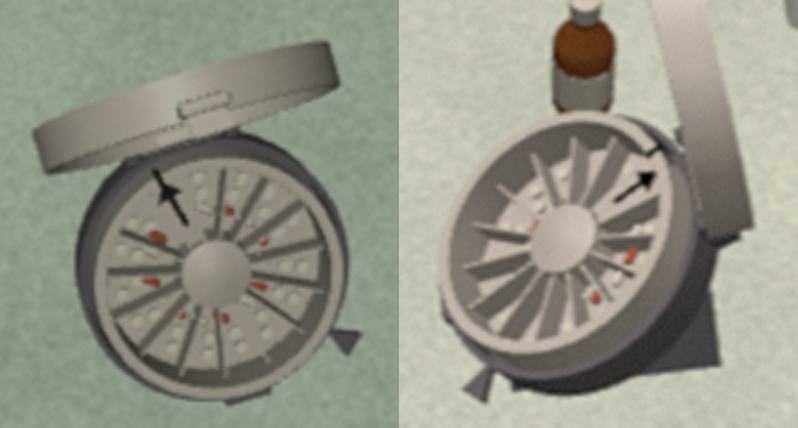

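The crop shows hub, nib tip and groove clearly: in full-image pixels, top hub (325.8,231.5), nib tip (366.5,250.4), tab about (322,172). In the scene view, hub (312.5,258.5), nib tip (287,305), groove (344,228) and tab (340,160).

```bash
cat > geo.py <<'E'
import numpy as np
from scipy.optimize import least_squares
def axes(yaw):
    c,s=np.cos(yaw),np.sin(yaw); Rz=np.array([[c,-s,0],[s,c,0],[0,0,1]])
    return Rz@[3**.5/2,0,.5], Rz@[0,1.,0], Rz@[-.5,0,3**.5/2]
def rimdir(yaw,th): # th from pointer, ccw
    u,v,a=axes(yaw); al=th+np.deg2rad(225); return np.cos(al)*u+np.sin(al)*v
def lid(C,yaw,L,d=.198,off=0):
    u,v,a=axes(yaw); H=C+.098*u-.014*a
    dr=-u*np.cos(L)+a*np.sin(L); n=a*np.cos(L)+u*np.sin(L)
    return H+d*dr+off*n
def proj(f,X):
    p=f["K"]@(f["R"]@X+f["t"]); return p[:2]/p[2]
E
python3 - <<'E'
from plant import r
from geo import *
T=r.grab_frame("top");S=r.grab_frame("scene")
def pts(p):
    C,yaw,rn,th,L=p[:3],p[3],p[4],p[5],p[6];u,v,a=axes(yaw)
    return C-.012*a, C+rn*rimdir(yaw,0)-.019*a, C+.08*rimdir(yaw,th), lid(C,yaw,L)
def res(p):
    h,n,m,t=pts(p)
    return np.concatenate([proj(T,h)-[325.8,231.5],proj(S,h)-[312.5,258.5],proj(T,n)-[366.5,250.4],proj(S,n)-[287,305],proj(S,m)-[344.1,228.3],proj(T,t)-[321.9,171.8],proj(S,t)-[340,160]])
s=least_squares(res,[.6,0,.15,0,.09,3,1.8]);print(s.x.round(4),s.fun.round(1))
for m,n in((T,"t"),(S,"s")): print(n,-m["R"].T@m["t"])
C=s.x[:3];u,v,a=axes(s.x[3]);print("C",C,"a",a)
# neighbours on ray at heights
for nm,px,z in(("syrup",(228,243),.06),("jar",(413,166),.03),("carton",(433,224),.03)):
    d=T["R"].T@np.linalg.inv(T["K"])@np.r_[px,1];o=-T["R"].T@T["t"];print(nm,(o+d*(z-o[2])/d[2]).round(3))
E
```

```text
[ 0.5968 -0.0173  0.1106  0.2434  0.0948  2.647   1.8559] [ 0.3 -1.2 -0.7 -0.  -0.4  0.1 -0.1  0.2 -0.2  0.1 -0.   0.7  0.6 -0.2]
t [0.37296004 0.02268663 1.15250004]
s [ 0.64365742 -0.4837266   0.79913708]
C [ 0.59676494 -0.01731819  0.11056778] a [-0.4852632 -0.1204974  0.8660254]
syrup [0.597 0.179 0.06 ]
jar [ 0.746 -0.21   0.03 ]
carton [ 0.618 -0.239  0.03 ]
```

```bash
cat >> geo.py <<'E'
C=np.array([.5968,-.0173,.1106]); YAW=.2434
def ydir(q):  # tool y heading in world
    w,x,y,z=q; return np.arctan2(1-2*(x*x+z*z),2*(x*y-w*z))
def rim(al_deg,up=-.008):
    u,v,a=axes(YAW); al=np.deg2rad(al_deg); d=np.cos(al)*u+np.sin(al)*v
    return np.r_[C+.08*d+[0,0,up], np.arctan2(d[1],d[0])]
def now(r):
    s=r.sense(); return np.r_[s["tcp_pos"],ydir(s["orientation"])]
def calls(start,way,opening):
    """way: list of (pose4,nrows); prints calls of <=5 rows, shifts in tool axes at call start"""
    seq=[];p=np.array(start)
    for q,n in way:
        q=np.array(q,float);d=q-p;d[3]=(d[3]+np.pi/2)%np.pi-np.pi/2
        seq+=[p+d*k/n for k in range(1,n+1)];p=p+d
    b=np.array(start)
    for i in range(0,len(seq),5):
        y=np.array([np.cos(b[3]),np.sin(b[3]),0]);z=np.array([0,0,-1.]);x=np.cross(y,z);out=[]
        for q in seq[i:i+5]:
            d=(q[:3]-b[:3])*1000;out.append([round(float(k),1) for k in(d@x,d@y,d@z)]+[round(float(b[3]-q[3]),3),opening])
        print(out);b=seq[min(i+4,len(seq)-1)]
    return p
E
python3 - <<'E'
from plant import r
from geo import *
s=now(r);print(s,rim(120),rim(82),np.rad2deg(s[3]))
p=calls(s,[(rim(120,.05),24),(rim(120,.05),1)],22)
E
```

```text
[0.23572936 0.52412868 0.23819156 1.14798225] [0.54648282 0.04159127 0.0826     2.27784394] [0.58706531 0.06191013 0.10816692 1.69308011] 65.77453794422311
[[-20.1, -13.0, 4.1, -0.047, 22], [-40.1, -26.0, 8.1, -0.094, 22], [-60.2, -39.1, 12.2, -0.141, 22], [-80.2, -52.1, 16.3, -0.188, 22], [-100.3, -65.1, 20.3, -0.235, 22]]
[[-16.5, -17.3, 4.1, -0.047, 22], [-32.9, -34.7, 8.1, -0.094, 22], [-49.4, -52.0, 12.2, -0.141, 22], [-65.9, -69.4, 16.3, -0.188, 22], [-82.3, -86.7, 20.3, -0.235, 22]]
[[-12.0, -20.7, 4.1, -0.047, 22], [-23.9, -41.4, 8.1, -0.094, 22], [-35.9, -62.1, 12.2, -0.141, 22], [-47.9, -82.8, 16.3, -0.188, 22], [-59.8, -103.5, 20.3, -0.235, 22]]
[[-6.8, -22.9, 4.1, -0.047, 22], [-13.6, -45.8, 8.1, -0.094, 22], [-20.4, -68.8, 12.2, -0.141, 22], [-27.2, -91.7, 16.3, -0.188, 22], [-34.1, -114.6, 20.3, -0.235, 22]]
[[-1.3, -23.9, 4.1, -0.047, 22], [-2.6, -47.8, 8.1, -0.094, 22], [-3.8, -71.6, 12.2, -0.141, 22], [-5.1, -95.5, 16.3, -0.188, 22], [-5.1, -95.5, 16.3, -0.188, 22]]
```

Call:
step_arm --increments '[[[-20.1, -13, 4.1, -0.047, 22], [-40.1, -26, 8.1, -0.094, 22], [-60.2, -39.1, 12.2, -0.141, 22], [-80.2, -52.1, 16.3, -0.188, 22], [-100.3, -65.1, 20.3, -0.235, 22]]]' --grip_force 8

```text
t: 0.62
tcp_pos: [0.3009, 0.4229, 0.218]
orientation: [-0.0, 0.092, 0.996, -0.0]
contact_force: [-0.3, -0.8, 0.6]
width: 0.0567
grasp_force: 0.0
```

Call:
step_arm --increments '[[[-16.5, -17.3, 4.1, -0.047, 22], [-32.9, -34.7, 8.1, -0.094, 22], [-49.4, -52, 12.2, -0.141, 22], [-65.9, -69.4, 16.3, -0.188, 22], [-82.3, -86.7, 20.3, -0.235, 22]]]'

```text
t: 1.03
tcp_pos: [0.3657, 0.3222, 0.1978]
orientation: [-0.0, -0.025, 1.0, -0.0]
contact_force: [0.3, -0.1, 0.4]
width: 0.0237
grasp_force: 0.0
```

Call:
step_arm --increments '[[[-12, -20.7, 4.1, -0.047, 22], [-23.9, -41.4, 8.1, -0.094, 22], [-35.9, -62.1, 12.2, -0.141, 22], [-47.9, -82.8, 16.3, -0.188, 22], [-59.8, -103.5, 20.3, -0.235, 22]]]'

```text
t: 1.45
tcp_pos: [0.4304, 0.2217, 0.1776]
orientation: [-0.0, -0.142, 0.99, 0.0]
contact_force: [0.3, -0.5, 0.3]
width: 0.022
grasp_force: 0.0
```

Call:
step_arm --increments '[[[-6.8, -22.9, 4.1, -0.047, 22], [-13.6, -45.8, 8.1, -0.094, 22], [-20.4, -68.8, 12.2, -0.141, 22], [-27.2, -91.7, 16.3, -0.188, 22], [-34.1, -114.6, 20.3, -0.235, 22]]]'

```text
t: 1.87
tcp_pos: [0.495, 0.1211, 0.1572]
orientation: [-0.0, -0.257, 0.966, 0.0]
contact_force: [0.2, 0.1, -0.7]
width: 0.0219
grasp_force: 0.0
```

Call:
step_arm --increments '[[[-1.3, -23.9, 4.1, -0.047, 22], [-2.6, -47.8, 8.1, -0.094, 22], [-3.8, -71.6, 12.2, -0.141, 22], [-5.1, -95.5, 16.3, -0.188, 22], [-5.1, -95.5, 16.3, -0.188, 22]]]'

```text
t: 2.28
tcp_pos: [0.5479, 0.0384, 0.1406]
orientation: [0.0, -0.345, 0.939, -0.001]
contact_force: [0.6, -0.0, -0.2]
width: 0.0217
grasp_force: 0.0
```

```bash
python3 - <<'E'
from plant import r
from geo import *
import cv2
f=r.grab_frame("scene");t=r.grab_frame("top")
c=np.hstack([cv2.resize(i,None,fx=2.5,fy=2.5,interpolation=cv2.INTER_CUBIC) for i in(f["img"][150:330,240:400],t["img"][120:300,250:410])]);c=np.clip(c*1.5,0,255).astype(np.uint8)
for k,(g,o) in enumerate(((f,(240,150)),(t,(250,120)))):
    for al in range(0,360,30):
        q=(proj(g,rim(al,0)[:3])-o)*2.5;cv2.circle(c,(int(q[0]+400*k),int(q[1])),2,(0,255,0),-1)
cv2.imwrite("pics/c1.png",c)
s=now(r);print(s)
p=calls(s,[(rim(120),8),(rim(120),2)],22)
E
```

```text
[0.54608333 0.04124306 0.14076833 2.27341894]
[[-0.1, 0.0, 7.3, -0.001, 22], [-0.1, 0.0, 14.5, -0.001, 22], [-0.2, 0.0, 21.8, -0.002, 22], [-0.3, 0.0, 29.1, -0.002, 22], [-0.3, 0.0, 36.4, -0.003, 22]]
[[-0.1, 0.0, 7.3, -0.001, 22], [-0.1, 0.0, 14.5, -0.001, 22], [-0.2, 0.0, 21.8, -0.002, 22], [-0.2, 0.0, 21.8, -0.002, 22], [-0.2, 0.0, 21.8, -0.002, 22]]
```

View pics/c1.png

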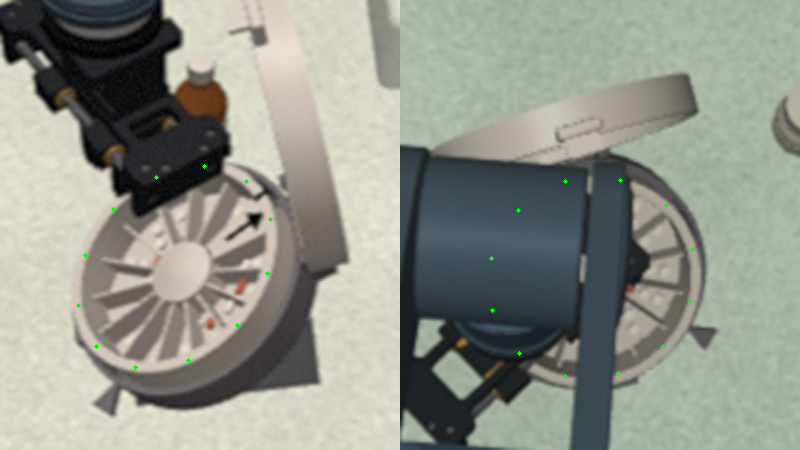

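The green rim dots fall on the rim in both views, so the model is good: in the crop the gripper straddles the left-front rim and the groove is at (258,190). Next I lower and pinch.

Call:
step_arm --increments '[[[0, 0, 7.3, 0, 22], [0, 0, 14.5, 0, 22], [0, 0, 21.8, 0, 22], [0, 0, 29.1, 0, 22], [0, 0, 36.4, 0, 22]]]'

```text
t: 2.8
tcp_pos: [0.5457, 0.0423, 0.1038]
orientation: [-0.0, -0.346, 0.938, 0.0]
contact_force: [-0.4, -0.1, -0.7]
width: 0.0217
grasp_force: 0.0
```

Call:
step_arm --increments '[[[0, 0, 7.3, 0, 22], [0, 0, 14.5, 0, 22], [0, 0, 21, 0, 22], [0, 0, 21, 0, 22], [0, 0, 21, 0, 22]]]'

```text
t: 3.22
tcp_pos: [0.5461, 0.0417, 0.0834]
orientation: [-0.0, -0.345, 0.938, 0.0]
contact_force: [0.2, -0.7, 0.1]
width: 0.022
grasp_force: 0.0
```

```bash
python3 - <<'E'
from plant import r
from geo import *
s=now(r);print(s,r.sense()["contact_force"])
p=calls(rim(120),[(rim(120-3*k),1) for k in range(1,12)]+[(rim(87),4)],4)
E
```

```text
[0.54612649 0.04169142 0.0834301  2.27587326] [ 0.2198651  -0.65517714  0.05221343]
[[-3.7, 0.4, -1.8, 0.048, 4], [-7.5, 0.5, -3.7, 0.096, 4], [-11.2, 0.4, -5.7, 0.143, 4], [-14.9, 0.2, -7.6, 0.189, 4], [-18.5, -0.3, -9.6, 0.236, 4]]
[[-3.7, 0.2, -2.0, 0.046, 4], [-7.3, 0.1, -4.1, 0.092, 4], [-10.9, -0.2, -6.2, 0.137, 4], [-14.5, -0.7, -8.3, 0.183, 4], [-18.1, -1.4, -10.4, 0.228, 4]]
[[-3.6, -0.1, -2.1, 0.045, 4], [-3.6, -0.1, -2.1, 0.045, 4], [-3.6, -0.1, -2.1, 0.045, 4], [-3.6, -0.1, -2.1, 0.045, 4], [-3.6, -0.1, -2.1, 0.045, 4]]
```

Close on the rim, then the first stroke.

Call:
step_arm --increments '[[[0, 0, 0, 0, 4], [0, 0, 0, 0, 4], [0, 0, 0, 0, 4], [0, 0, 0, 0, 4], [0, 0, 0, 0, 4]]]' --grip_force 8

```text
t: 3.63
tcp_pos: [0.5467, 0.0415, 0.0841]
orientation: [0.0, -0.345, 0.938, -0.0]
contact_force: [1.4, -0.6, -0.1]
width: 0.0106
grasp_force: 7.3
```

Call:
step_arm --increments '[[[-3.7, 0.4, -1.8, 0.048, 4], [-7.5, 0.5, -3.7, 0.096, 4], [-11.2, 0.4, -5.7, 0.143, 4], [-14.9, 0.2, -7.6, 0.189, 4], [-18.5, -0.3, -9.6, 0.236, 4]]]'

```text
t: 4.05
tcp_pos: [0.5607, 0.0534, 0.0939]
orientation: [-0.0, -0.231, 0.973, -0.0]
contact_force: [-1.3, -0.7, 1.6]
width: 0.0092
grasp_force: 7.6
```

Call:
step_arm --increments '[[[-3.7, 0.2, -2, 0.046, 4], [-7.3, 0.1, -4.1, 0.092, 4], [-10.9, -0.2, -6.2, 0.137, 4], [-14.5, -0.7, -8.3, 0.183, 4], [-18.1, -1.4, -10.4, 0.228, 4]]]'

```text
t: 4.47
tcp_pos: [0.5769, 0.0604, 0.1038]
orientation: [-0.001, -0.119, 0.993, 0.0]
contact_force: [-1.4, -1.5, -0.2]
width: 0.0085
grasp_force: 7.7
```

Call:
step_arm --increments '[[[-3.6, -0.1, -2.1, 0.045, 4], [-3.6, -0.1, -2.1, 0.045, 4], [-3.6, -0.1, -2.1, 0.045, 4]]]'

```text
t: 4.72
tcp_pos: [0.5807, 0.0613, 0.1061]
orientation: [-0.0, -0.099, 0.995, 0.0]
contact_force: [-1.4, -0.2, 2.8]
width: 0.0083
grasp_force: 8.0
```

```bash
python3 - <<'E'
from plant import r
from geo import *
import cv2
f=r.grab_frame("scene");t=r.grab_frame("top")
c=np.hstack([cv2.resize(i,None,fx=2.5,fy=2.5,interpolation=cv2.INTER_CUBIC) for i in(f["img"][150:330,240:400],t["img"][120:300,250:410])]);c=np.clip(c*1.5,0,255).astype(np.uint8)
cv2.imwrite("pics/c2.png",c)
for th in(2.647-.576,2.647):print((proj(f,C+.08*rimdir(YAW,th))-(240,150))*2.5)
print("open/lift/return"); p=calls(rim(87),[(rim(87),3),(rim(87,.03),3),(rim(105,.03),3),(rim(125,.03),3),(rim(125),4)],22)
E
```

```text
[272.33920794 248.06219521]
[259.8774806 195.9911128]
open/lift/return
[[0.0, 0.0, 0.0, 0.0, 22], [0.0, 0.0, 0.0, 0.0, 22], [0.0, 0.0, 0.0, 0.0, 22], [0.0, 0.0, -12.7, 0.0, 22], [0.0, 0.0, -25.3, 0.0, 22]]
[[0.0, 0.0, -12.7, 0.0, 22], [7.1, -1.2, -8.5, -0.091, 22], [14.3, -2.4, -4.4, -0.182, 22], [21.4, -3.6, -0.2, -0.273, 22], [28.5, -7.8, 4.0, -0.379, 22]]
[[8.2, -1.3, 4.2, -0.106, 22], [16.3, -2.6, 8.4, -0.211, 22], [16.3, -2.6, 17.9, -0.211, 22], [16.3, -2.6, 27.4, -0.211, 22], [16.3, -2.6, 36.9, -0.211, 22]]
[[0.0, 0.0, 9.5, 0.0, 22]]
```

View pics/c2.png

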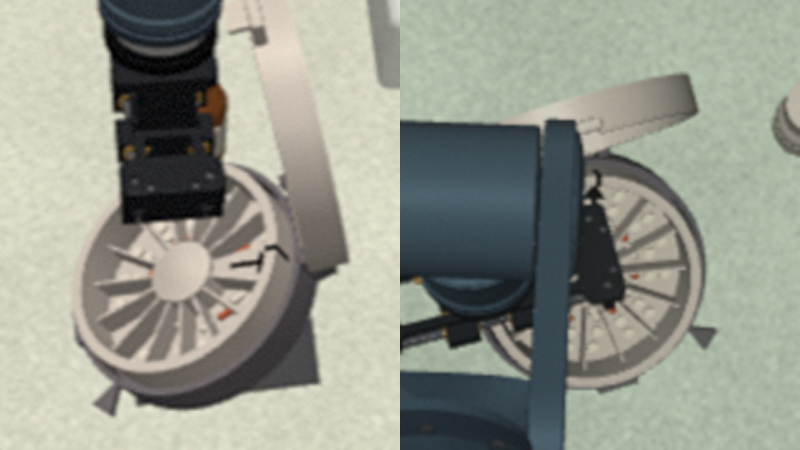

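The groove has moved to (272,248) in the scene crop, exactly where predicted, so nothing slipped. I'll go back and repeat, 125°→85°.

```bash
python3 - <<'E'
from geo import *
print("stroke");calls(rim(125),[(rim(125-4*k),1) for k in range(1,11)],4)
print("back");calls(rim(85),[(rim(85),3),(rim(85,.03),2),(rim(105,.03),3),(rim(125,.03),3),(rim(125),4)],22)
E
```

```text
stroke
[[-5.0, 0.5, -2.3, 0.065, 4], [-10.1, 0.6, -4.8, 0.13, 4], [-15.0, 0.4, -7.3, 0.193, 4], [-19.9, -0.3, -9.9, 0.255, 4], [-24.7, -1.3, -12.6, 0.317, 4]]
[[-4.9, 0.2, -2.7, 0.061, 4], [-9.7, -0.1, -5.5, 0.122, 4], [-14.5, -0.7, -8.3, 0.183, 4], [-19.3, -1.7, -11.1, 0.243, 4], [-23.9, -3.1, -13.8, 0.304, 4]]
back
[[0.0, 0.0, 0.0, 0.0, 22], [0.0, 0.0, 0.0, 0.0, 22], [0.0, 0.0, 0.0, 0.0, 22], [0.0, 0.0, -19.0, 0.0, 22], [0.0, 0.0, -38.0, 0.0, 22]]
[[7.9, -1.4, 4.6, -0.101, 22], [15.8, -2.8, 9.2, -0.202, 22], [23.7, -4.2, 13.8, -0.304, 22], [30.7, -8.7, 18.0, -0.409, 22], [37.6, -13.1, 22.2, -0.515, 22]]
[[8.2, -0.4, 4.2, -0.106, 22], [8.2, -0.4, 13.7, -0.106, 22], [8.2, -0.4, 23.2, -0.106, 22], [8.2, -0.4, 32.7, -0.106, 22], [8.2, -0.4, 42.2, -0.106, 22]]
```

Call:
step_arm --increments '[[[0, 0, 0, 0, 22], [0, 0, 0, 0, 22], [0, 0, 0, 0, 22], [0, 0, -12.7, 0, 22], [0, 0, -25.3, 0, 22]]]'

```text
t: 5.23
tcp_pos: [0.5802, 0.0612, 0.1314]
orientation: [-0.001, -0.098, 0.995, 0.0]
contact_force: [0.3, -0.0, 0.5]
width: 0.0225
grasp_force: 0.0
```

Call:
step_arm --increments '[[[0, 0, -12.7, 0, 22], [7.1, -1.2, -8.5, -0.091, 22], [14.3, -2.4, -4.4, -0.182, 22], [21.4, -3.6, -0.2, -0.273, 22], [28.5, -7.8, 4, -0.379, 22]]]'

```text
t: 5.65
tcp_pos: [0.555, 0.0481, 0.129]
orientation: [0.001, -0.286, 0.958, -0.0]
contact_force: [-0.3, 0.5, 0.3]
width: 0.0221
grasp_force: 0.0
```

Call:
step_arm --increments '[[[8.2, -1.3, 4.2, -0.106, 22], [16.3, -2.6, 8.4, -0.211, 22], [16.3, -2.6, 17.9, -0.211, 22], [16.3, -2.6, 27.4, -0.211, 22], [16.3, -2.6, 36.9, -0.211, 22]]]'

```text
t: 6.07
tcp_pos: [0.5429, 0.037, 0.0904]
orientation: [0.001, -0.382, 0.924, -0.0]
contact_force: [0.7, -0.2, 0.4]
width: 0.022
grasp_force: 0.0
```

Call:
step_arm --increments '[[[0, 0, 5, 0, 22], [0, 0, 9.5, 0, 22], [0, 0, 9.5, 0, 22], [0, 0, 9.5, 0, 22]]]'

```text
t: 6.4
tcp_pos: [0.5421, 0.0371, 0.0805]
orientation: [-0.0, -0.383, 0.924, 0.0]
contact_force: [-0.1, -0.1, 0.4]
width: 0.0223
grasp_force: 0.0
```

Call:
step_arm --increments '[[[0, 0, 0, 0, 4], [0, 0, 0, 0, 4], [0, 0, 0, 0, 4], [0, 0, 0, 0, 4], [0, 0, 0, 0, 4]]]'

```text
t: 6.82
tcp_pos: [0.5428, 0.0368, 0.0812]
orientation: [0.001, -0.383, 0.924, -0.0]
contact_force: [2.6, -0.7, -1.3]
width: 0.0114
grasp_force: 7.4
```

Call:
step_arm --increments '[[[-5, 0.5, -2.3, 0.065, 4], [-10.1, 0.6, -4.8, 0.13, 4], [-15, 0.4, -7.3, 0.193, 4], [-19.9, -0.3, -9.9, 0.255, 4], [-24.7, -1.3, -12.6, 0.317, 4]]]'

```text
t: 7.23
tcp_pos: [0.5606, 0.0534, 0.0939]
orientation: [-0.0, -0.231, 0.973, -0.0]
contact_force: [0.6, -1.3, 1.4]
width: 0.0093
grasp_force: 7.5
```

Call:
step_arm --increments '[[[-4.9, 0.2, -2.7, 0.061, 4], [-9.7, -0.1, -5.5, 0.122, 4], [-14.5, -0.7, -8.3, 0.183, 4], [-19.3, -1.7, -11.1, 0.243, 4], [-23.9, -3.1, -13.8, 0.304, 4]]]'

```text
t: 7.65
tcp_pos: [0.5823, 0.0616, 0.1071]
orientation: [-0.001, -0.081, 0.997, 0.0]
contact_force: [-2.8, -0.8, 1.3]
width: 0.0084
grasp_force: 8.1
```

Call:
step_arm --increments '[[[0, 0, 0, 0, 4], [0, 0, 0, 0, 4]]]'

```text
t: 7.82
tcp_pos: [0.583, 0.0616, 0.1074]
orientation: [-0.0, -0.083, 0.997, 0.0]
contact_force: [-1.8, -0.8, 3.6]
width: 0.0086
grasp_force: 8.2
```

Call:
step_arm --increments '[[[0, 0, 0, 0, 22], [0, 0, 0, 0, 22], [0, 0, 0, 0, 22], [0, 0, -19, 0, 22], [0, 0, -38, 0, 22]]]'

```text
t: 8.23
tcp_pos: [0.5819, 0.0616, 0.1441]
orientation: [-0.002, -0.083, 0.997, 0.0]
contact_force: [0.3, -0.1, -0.0]
width: 0.0221
grasp_force: 0.0
```

Call:
step_arm --increments '[[[7.9, -1.4, 4.6, -0.101, 22], [15.8, -2.8, 9.2, -0.202, 22], [23.7, -4.2, 13.8, -0.304, 22], [30.7, -8.7, 18, -0.409, 22], [37.6, -13.1, 22.2, -0.515, 22]]]'

```text
t: 8.65
tcp_pos: [0.5478, 0.0423, 0.1227]
orientation: [0.0, -0.336, 0.942, -0.0]
contact_force: [0.3, 0.1, 0.0]
width: 0.0223
grasp_force: 0.0
```

Call:
step_arm --increments '[[[8.2, -0.4, 4.2, -0.106, 22], [8.2, -0.4, 13.7, -0.106, 22], [8.2, -0.4, 23.2, -0.106, 22], [8.2, -0.4, 32.7, -0.106, 22], [8.2, -0.4, 42.2, -0.106, 22]]]'

```text
t: 9.07
tcp_pos: [0.5423, 0.037, 0.0799]
orientation: [-0.0, -0.382, 0.924, -0.0]
contact_force: [-13.7, -9.5, 40.5]
width: 0.0219
grasp_force: 21.3
```

Call:
step_arm --increments '[[[0, 0, 0, 0, 22], [0, 0, 0, 0, 22]]]'

```text
t: 9.23
tcp_pos: [0.5421, 0.0363, 0.0807]
orientation: [-0.001, -0.383, 0.924, -0.0]
contact_force: [-4.8, -3.5, 10.0]
width: 0.0217
grasp_force: 4.3
```

A fingertip touched a cell wall inside the tray. I'll raise 2.5 mm before pinching.

Call:
step_arm --increments '[[[0, 0, -2.5, 0, 22], [0, 0, -2.5, 0, 22], [0, 0, -2.5, 0, 22]]]'

```text
t: 9.48
tcp_pos: [0.5423, 0.0372, 0.0828]
orientation: [-0.0, -0.383, 0.924, 0.0]
contact_force: [-0.1, 0.2, -0.4]
width: 0.0219
grasp_force: 0.0
```

Call:
step_arm --increments '[[[0, 0, 0, 0, 4], [0, 0, 0, 0, 4], [0, 0, 0, 0, 4], [0, 0, 0, 0, 4], [0, 0, 0, 0, 4]]]'

```text
t: 9.9
tcp_pos: [0.5425, 0.0369, 0.0831]
orientation: [0.0, -0.383, 0.924, -0.0]
contact_force: [3.2, -0.4, -4.5]
width: 0.011
grasp_force: 7.2
```

```bash
python3 - <<'E'
from plant import r
from geo import *
import cv2
f=r.grab_frame("scene")
th=2.647-np.deg2rad(73)
c=cv2.resize(f["img"][190:330,260:380],None,fx=4,fy=4,interpolation=cv2.INTER_CUBIC);c=np.clip(c*1.5,0,255).astype(np.uint8)
q=(proj(f,C+.08*rimdir(YAW,th))-(260,190))*4;cv2.circle(c,(int(q[0]),int(q[1])),2,(0,255,0),-1);print(q,now(r))
cv2.imwrite("pics/c3.png",c)
E
```

```text
[307.32251995 351.99327016] [0.54245639 0.03691162 0.08312357 2.35689887]
```

View pics/c3.png

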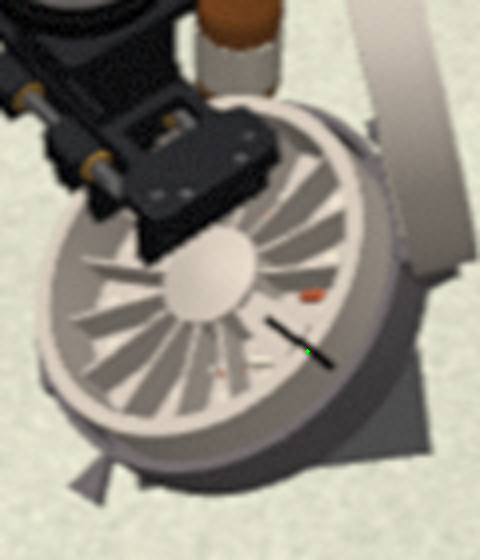

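The groove lies on the line through the predicted point (307,352), so 73° is done and about 79° remains. Third stroke.

Call:
step_arm --increments '[[[-5, 0.5, -2.3, 0.065, 4], [-10.1, 0.6, -4.8, 0.13, 4], [-15, 0.4, -7.3, 0.193, 4], [-19.9, -0.3, -9.9, 0.255, 4], [-24.7, -1.3, -12.6, 0.317, 4]]]'

```text
t: 10.37
tcp_pos: [0.5604, 0.0535, 0.0962]
orientation: [-0.0, -0.231, 0.973, -0.0]
contact_force: [-0.0, -2.0, 0.8]
width: 0.009
grasp_force: 7.6
```

Call:
step_arm --increments '[[[-4.9, 0.2, -2.7, 0.061, 4], [-9.7, -0.1, -5.5, 0.122, 4], [-14.5, -0.7, -8.3, 0.183, 4], [-19.3, -1.7, -11.1, 0.243, 4], [-23.9, -3.1, -13.8, 0.304, 4]]]'

```text
t: 10.78
tcp_pos: [0.5823, 0.0616, 0.1096]
orientation: [-0.001, -0.081, 0.997, 0.0]
contact_force: [-2.6, -1.6, -0.9]
width: 0.008
grasp_force: 8.1
```

Call:
step_arm --increments '[[[0, 0, 0, 0, 4], [0, 0, 0, 0, 4]]]'

```text
t: 10.95
tcp_pos: [0.583, 0.0617, 0.11]
orientation: [-0.0, -0.083, 0.997, 0.0]
contact_force: [-1.2, 0.1, 3.4]
width: 0.0081
grasp_force: 8.2
```

Call:
step_arm --increments '[[[0, 0, 0, 0, 22], [0, 0, 0, 0, 22], [0, 0, 0, 0, 22], [0, 0, -19, 0, 22], [0, 0, -38, 0, 22]]]'

```text
t: 11.37
tcp_pos: [0.582, 0.0616, 0.1466]
orientation: [-0.002, -0.083, 0.997, 0.0]
contact_force: [0.0, -0.1, -0.2]
width: 0.0221
grasp_force: 0.0
```

Call:
step_arm --increments '[[[7.9, -1.4, 4.6, -0.101, 22], [15.8, -2.8, 9.2, -0.202, 22], [23.7, -4.2, 13.8, -0.304, 22], [30.7, -8.7, 18, -0.409, 22], [37.6, -13.1, 22.2, -0.515, 22]]]'

```text
t: 11.78
tcp_pos: [0.5478, 0.0424, 0.1253]
orientation: [0.0, -0.336, 0.942, 0.0]
contact_force: [-0.0, 0.2, -0.2]
width: 0.0219
grasp_force: 0.0
```

Call:
step_arm --increments '[[[8.2, -0.4, 4.2, -0.106, 22], [8.2, -0.4, 12, -0.106, 22], [8.2, -0.4, 22, -0.106, 22], [8.2, -0.4, 32, -0.106, 22], [8.2, -0.4, 36, -0.106, 22]]]'

```text
t: 12.2
tcp_pos: [0.5414, 0.0374, 0.0874]
orientation: [-0.001, -0.382, 0.924, 0.001]
contact_force: [-0.2, 0.5, 0.1]
width: 0.022
grasp_force: 0.0
```

Call:
step_arm --increments '[[[0, 0, 2, 0, 22], [0, 0, 4, 0, 22], [0, 0, 4, 0, 22]]]'

```text
t: 12.45
tcp_pos: [0.5422, 0.0371, 0.0851]
orientation: [-0.0, -0.383, 0.924, 0.0]
contact_force: [-1.0, -0.1, 0.3]
width: 0.0221
grasp_force: 0.0
```

```bash
cat > mark.py <<'E'
from plant import r
from geo import *
import cv2
def find(lo,hi):
    for n in("scene","top"):
        f=r.grab_frame(n);g=cv2.cvtColor(f["img"],cv2.COLOR_BGR2GRAY).astype(np.float32)
        ths=np.arange(lo,hi,.01)
        P=np.array([[proj(f,C+q*rimdir(YAW,t)) for q in(.077,.079,.081,.083)] for t in ths],np.float32)
        v=cv2.remap(g,P[...,0],P[...,1],cv2.INTER_LINEAR).mean(1)
        w=np.clip(np.median(v)-v-12,0,None)
        k=np.argmin(v);m=np.abs(ths-ths[k])<.1
        print(n,"min at",ths[k].round(3),"centroid",((w*ths)[m].sum()/max(w[m].sum(),1e-6)).round(3),v.min().round(),np.median(v).round())
E
python3 -c "
from mark import *
find(.2,1.2);print(now(r),r.sense()['contact_force'])"
```

```text
scene min at 0.66 centroid 0.67 45.0 110.0
top min at 0.67 centroid 0.667 37.0 99.0
[0.54254459 0.03704566 0.08573327 2.35691691] [-0.83274832 -0.32000306  0.08425653]
```

```bash
python3 - <<'E'
from geo import *
calls(rim(125),[(rim(125-4*k),1) for k in range(1,10)]+[(rim(86.7),1)],4)
E
```

```text
[[-5.0, 0.5, -2.3, 0.065, 4], [-10.1, 0.6, -4.8, 0.13, 4], [-15.0, 0.4, -7.3, 0.193, 4], [-19.9, -0.3, -9.9, 0.255, 4], [-24.7, -1.3, -12.6, 0.317, 4]]
[[-4.9, 0.2, -2.7, 0.061, 4], [-9.7, -0.1, -5.5, 0.122, 4], [-14.5, -0.7, -8.3, 0.183, 4], [-19.3, -1.7, -11.1, 0.243, 4], [-21.9, -2.4, -12.7, 0.278, 4]]
```

Call:
step_arm --increments '[[[0, 0, 0, 0, 4], [0, 0, 0, 0, 4], [0, 0, 0, 0, 4], [0, 0, 0, 0, 4], [0, 0, 0, 0, 4]]]'

```text
t: 12.97
tcp_pos: [0.5423, 0.0372, 0.0858]
orientation: [0.0, -0.383, 0.924, 0.0]
contact_force: [-1.6, 2.2, 2.4]
width: 0.0099
grasp_force: 7.8
```

Call:
step_arm --increments '[[[-5, 0.5, -2.3, 0.065, 4], [-10.1, 0.6, -4.8, 0.13, 4], [-15, 0.4, -7.3, 0.193, 4], [-19.9, -0.3, -9.9, 0.255, 4], [-24.7, -1.3, -12.6, 0.317, 4]]]'

```text
t: 13.38
tcp_pos: [0.5603, 0.0535, 0.0983]
orientation: [-0.001, -0.231, 0.973, -0.0]
contact_force: [-3.9, -0.4, 2.8]
width: 0.0088
grasp_force: 7.7
```

Call:
step_arm --increments '[[[-4.9, 0.2, -2.7, 0.061, 4], [-9.7, -0.1, -5.5, 0.122, 4], [-14.5, -0.7, -8.3, 0.183, 4], [-19.3, -1.7, -11.1, 0.243, 4], [-21.9, -2.4, -12.7, 0.278, 4]]]'

```text
t: 13.8
tcp_pos: [0.5807, 0.0612, 0.1106]
orientation: [-0.001, -0.094, 0.996, -0.0]
contact_force: [-3.6, -0.4, -0.1]
width: 0.0083
grasp_force: 8.1
```

Call:
step_arm --increments '[[[0, 0, 0, 0, 4], [0, 0, 0, 0, 4], [0, 0, 0, 0, 4]]]'

```text
t: 14.05
tcp_pos: [0.5812, 0.0612, 0.1109]
orientation: [0.0, -0.096, 0.995, -0.0]
contact_force: [-1.4, 0.9, 1.9]
width: 0.0078
grasp_force: 8.2
```

```bash
python3 - <<'E'
from mark import *
find(-.4,.5)
f=r.grab_frame("scene");t=r.grab_frame("top")
a=cv2.resize(f["img"][265:325,265:325],(400,400),interpolation=cv2.INTER_CUBIC);b=cv2.resize(t["img"][215:275,335:395],(400,400),interpolation=cv2.INTER_CUBIC)
c=np.clip(np.hstack([a,b])*1.6,0,255).astype(np.uint8);cv2.imwrite("pics/c4.png",c)
E
```

```text
scene min at -0.02 centroid -0.018 56.0 116.0
top min at 0.01 centroid 0.012 35.0 105.0
```

View pics/c4.png

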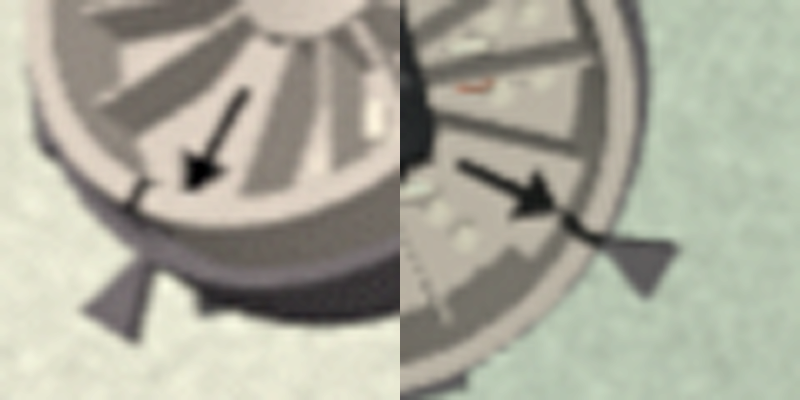

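The groove is next to the nib in both views: nib tip (152,262) in the scene half and (605,240) in the top half. I'll measure the nib's direction with the same method for comparison.

```bash
python3 - <<'E'
from mark import *
u,v,a=axes(YAW)
def ang(f,px,h):
    o=-f["R"].T@f["t"];d=f["R"].T@np.linalg.inv(f["K"])@np.r_[px,1];Q=C+h*a
    X=o+d*((Q-o)@a)/(d@a)-C;th=(np.arctan2(X@v,X@u)-np.deg2rad(225)+np.pi)%(2*np.pi)-np.pi
    return round(th,3),round(float(np.hypot(X@v,X@u)),4)
S=r.grab_frame("scene");T=r.grab_frame("top");k=400/60
for f,o,tip,mid in((S,(265,265),(152,262),(110,327)),(T,(335,215),(205,240),(263,273))):
    print(*[ang(f,np.array(o)+np.array(p)/k,-.019) for p in(tip,mid)])
print("groove",ang(S,np.array((265,265))+np.array((138,196))/k,0),ang(T,np.array((335,215))+np.array((187,229))/k,0))
E
```

```text
(np.float64(0.007), 0.0926) (np.float64(-0.003), 0.113)
(np.float64(-0.014), 0.0947) (np.float64(-0.018), 0.1161)
groove (np.float64(0.008), 0.0802) (np.float64(0.029), 0.0807)
```

Nib and groove agree to about 0.01–0.015 rad. I'll add a small trim of −0.8 mm while still pinched, then release and lift.

Call:
step_arm --increments '[[[-0.8, 0, -0.4, 0.01, 4], [-0.8, 0, -0.4, 0.01, 4], [-0.8, 0, -0.4, 0.01, 4]]]'

```text
t: 14.6
tcp_pos: [0.5814, 0.0613, 0.1109]
orientation: [-0.001, -0.091, 0.996, -0.0]
contact_force: [-4.9, -0.3, 2.2]
width: 0.0077
grasp_force: 8.2
```

Call:
step_arm --increments '[[[0, 0, 0, 0, 20], [0, 0, 0, 0, 20], [0, 0, 0, 0, 20], [0, 0, -12, 0, 20], [0, 0, -25, 0, 20]]]'

```text
t: 15.02
tcp_pos: [0.5816, 0.0615, 0.1363]
orientation: [-0.001, -0.09, 0.996, 0.0]
contact_force: [0.1, -0.5, 0.8]
width: 0.0201
grasp_force: 0.0
```

```bash
cat >> geo.py <<'E'
def push(L,d=.178,gap=0.,half=.009):
    """TCP pose with closed fingers touching the lid's outer face at lid angle L"""
    u,v,a=axes(YAW);e=L-np.pi/6;bk=np.array([np.cos(YAW),np.sin(YAW),0])
    n=a*np.cos(L)+u*np.sin(L)
    return np.r_[lid(C,YAW,L,d,.021)+gap*n+half*np.clip(e/.2,-1,1)*bk,YAW+np.pi/2]
E
python3 - <<'E'
from mark import *
find(-.4,.5)
s=now(r);print(s);L=1.856
bk=np.array([np.cos(YAW),np.sin(YAW),0,0])
st=push(L)+.025*bk; print("start push",st,"tab",lid(C,YAW,L,.206))
w1=s.copy()-.06*bk;w1[2]=.25
w2=w1.copy();w2[2]=.42
w3=st.copy();w3[2]=.42
calls(s,[(w1,5),(w2,6),(w3,9),(st,5)],0)
E
```

```text
scene min at -0.02 centroid -0.019 52.0 115.0
top min at 0.01 centroid 0.009 42.0 105.0
[0.58432578 0.06129018 0.13978955 1.75214116]
start push [0.69797039 0.00782297 0.3254005  1.81419633] tab [ 0.63875085 -0.00688262  0.3476496 ]
[[12.0, -0.7, -22.0, 0.0, 0], [24.0, -1.5, -44.1, 0.0, 0], [35.9, -2.2, -66.1, 0.0, 0], [47.9, -3.0, -88.2, 0.0, 0], [59.9, -3.7, -110.2, 0.0, 0]]
[[0.0, 0.0, -28.3, 0.0, 0], [0.0, 0.0, -56.7, 0.0, 0], [0.0, 0.0, -85.0, 0.0, 0], [0.0, 0.0, -113.3, 0.0, 0], [0.0, 0.0, -141.7, 0.0, 0]]
[[0.0, 0.0, -28.3, 0.0, 0], [-18.0, -7.7, -28.3, -0.007, 0], [-36.0, -15.4, -28.3, -0.014, 0], [-54.0, -23.1, -28.3, -0.021, 0], [-72.0, -30.8, -28.3, -0.028, 0]]
[[-17.8, -8.2, 0.0, -0.007, 0], [-35.6, -16.4, 0.0, -0.014, 0], [-53.3, -24.6, 0.0, -0.021, 0], [-71.1, -32.8, 0.0, -0.028, 0], [-88.9, -41.0, 0.0, -0.034, 0]]
[[0.0, 0.0, 18.9, 0.0, 0], [0.0, 0.0, 37.8, 0.0, 0], [0.0, -0.0, 56.8, 0.0, 0], [0.0, -0.0, 75.7, 0.0, 0], [0.0, -0.0, 94.6, 0.0, 0]]
```

Mark aligned within about 0.01 rad. Now over and behind the lid.

Call:
step_arm --increments '[[[12, -0.7, -22, 0, 0], [24, -1.5, -44.1, 0, 0], [35.9, -2.2, -66.1, 0, 0], [47.9, -3, -88.2, 0, 0], [59.9, -3.7, -110.2, 0, 0]]]'

```text
t: 15.53
tcp_pos: [0.5233, 0.0469, 0.248]
orientation: [0.001, -0.091, 0.996, -0.0]
contact_force: [0.0, -0.1, 0.5]
width: 0.0004
grasp_force: 0.0
```

Call:
step_arm --increments '[[[0, 0, -28.3, 0, 0], [0, 0, -56.7, 0, 0], [0, 0, -85, 0, 0], [0, 0, -113.3, 0, 0], [0, 0, -141.7, 0, 0]]]'

```text
t: 15.95
tcp_pos: [0.5235, 0.0471, 0.3903]
orientation: [0.001, -0.09, 0.996, -0.0]
contact_force: [0.2, 0.8, -0.8]
width: 0.0001
grasp_force: 0.0
```

Call:
step_arm --increments '[[[0, 0, -28.3, 0, 0], [-18, -7.7, -28.3, -0.007, 0], [-36, -15.4, -28.3, -0.014, 0], [-54, -23.1, -28.3, -0.021, 0], [-72, -30.8, -28.3, -0.028, 0]]]'

```text
t: 16.37
tcp_pos: [0.601, 0.0296, 0.4174]
orientation: [0.001, -0.105, 0.995, -0.0]
contact_force: [0.1, 0.1, 0.4]
width: 0.0006
grasp_force: 0.0
```

Call:
step_arm --increments '[[[-17.8, -8.2, 0, -0.007, 0], [-35.6, -16.4, 0, -0.014, 0], [-53.3, -24.6, 0, -0.021, 0], [-71.1, -32.8, 0, -0.028, 0], [-88.9, -41, 0, -0.034, 0]]]'

```text
t: 16.78
tcp_pos: [0.6965, 0.0079, 0.4169]
orientation: [0.0, -0.121, 0.993, -0.0]
contact_force: [0.3, 1.3, 0.3]
width: 0.0007
grasp_force: 0.0
```

Call:
step_arm --increments '[[[0, 0, 0, 0, 0], [0, 0, 15, 0, 0], [0, 0, 30, 0, 0], [0, 0, 30, 0, 0]]]'

```text
t: 17.12
tcp_pos: [0.6942, 0.0084, 0.3832]
orientation: [-0.002, -0.121, 0.993, 0.001]
contact_force: [-0.2, 0.7, -0.9]
width: 0.0004
grasp_force: 0.0
```

```bash
python3 - <<'E'
from mark import *
f=r.grab_frame("scene");c=f["img"][0:300,200:520];L=1.856
for X in(push(L)[:3],lid(C,YAW,L),lid(C,YAW,L,0),push(L)[:3]+.025*np.array([np.cos(YAW),np.sin(YAW),0])):
    q=proj(f,X)-(200,0);cv2.circle(c,(int(q[0]),int(q[1])),2,(0,255,0),-1);print(q)
c=cv2.resize(c,None,fx=2,fy=2);cv2.imwrite("pics/c5.png",np.clip(c*1.5,0,255).astype(np.uint8))
print(now(r),r.sense()["contact_force"])
E
```

```text
[163.4913707  164.80834252]
[140.6456753  159.74959002]
[160.68962136 237.59812401]
[180.51262113 163.10258191]
[0.6944356  0.0083503  0.38489805 1.81402512] [-0.39549261  0.74496225 -0.60965105]
```

View pics/c5.png

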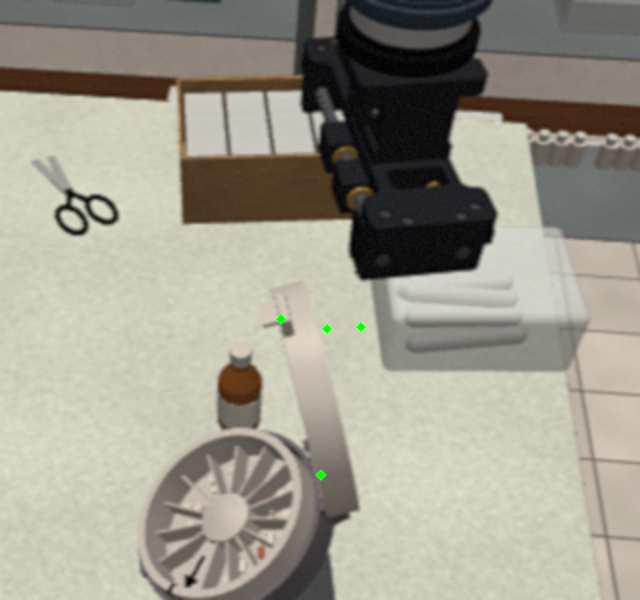

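The fingers are behind the lid's outer face with clearance; the dots mark the tab at (281,319), the planned contact at (327,328) and the descent point at (361,326). Next: descend and touch the lid.

```bash
python3 - <<'E'
from mark import *
bk=np.array([np.cos(YAW),np.sin(YAW),0,0]);st=push(1.856)+.025*bk
s=now(r)
print("desc");p=calls(s,[(st,5)],0)
print("push");Ls=list(np.arange(1.80,.25,-.04))+list(np.arange(.22,-.021,-.02));print(len(Ls),Ls[-1])
calls(p,[(push(1.856),4),(push(1.83),1)]+[(push(L),1) for L in Ls],0)
E
```

```text
desc
[[-0.7, -0.3, 11.9, -0.0, 0], [-1.3, -0.5, 23.8, -0.0, 0], [-2.0, -0.8, 35.7, -0.0, 0], [-2.6, -1.1, 47.6, -0.0, 0], [-3.3, -1.4, 59.5, -0.0, 0]]
push
52 -0.01999999999999988
[[6.2, -0.0, 0.0, 0.0, 0], [12.5, -0.0, 0.0, 0.0, 0], [18.8, 0.0, 0.0, 0.0, 0], [25.0, -0.0, 0.0, 0.0, 0], [29.6, -0.0, 0.6, 0.0, 0]]
[[5.3, 0.0, 0.9, 0.0, 0], [12.3, 0.0, 2.3, 0.0, 0], [19.3, 0.0, 4.0, 0.0, 0], [26.2, 0.0, 5.9, 0.0, 0], [33.0, 0.0, 8.1, 0.0, 0]]
[[6.7, -0.0, 2.5, 0.0, 0], [13.3, -0.0, 5.3, 0.0, 0], [19.8, -0.0, 8.3, 0.0, 0], [26.2, -0.0, 11.6, 0.0, 0], [32.4, -0.0, 15.1, 0.0, 0]]
[[6.1, -0.0, 3.8, 0.0, 0], [12.0, -0.0, 7.8, 0.0, 0], [17.8, 0.0, 12.1, 0.0, 0], [23.4, -0.0, 16.6, 0.0, 0], [28.8, 0.0, 21.3, 0.0, 0]]
[[5.2, -0.0, 4.9, 0.0, 0], [10.2, 0.0, 10.1, 0.0, 0], [15.0, -0.0, 15.4, 0.0, 0], [19.6, -0.0, 20.9, 0.0, 0], [24.0, -0.0, 26.6, 0.0, 0]]
[[4.1, 0.0, 5.9, 0.0, 0], [8.0, 0.0, 11.9, 0.0, 0], [11.7, 0.0, 18.1, 0.0, 0], [15.1, 0.0, 24.4, 0.0, 0], [18.2, 0.0, 30.8, 0.0, 0]]
[[2.9, 0.0, 6.6, 0.0, 0], [5.5, 0.0, 13.2, 0.0, 0], [8.0, 0.0, 20.0, 0.0, 0], [11.9, 0.0, 26.9, 0.0, 0], [15.5, 0.0, 33.8, 0.0, 0]]
[[3.3, -0.0, 7.0, 0.0, 0], [6.4, -0.0, 14.1, 0.0, 0], [9.1, -0.0, 21.2, 0.0, 0], [11.6, -0.0, 28.3, 0.0, 0], [13.8, -0.0, 35.5, 0.0, 0]]
[[1.9, -0.0, 7.2, 0.0, 0], [3.5, -0.0, 14.3, 0.0, 0], [4.7, -0.0, 21.5, 0.0, 0], [3.9, -0.0, 28.6, 0.0, 0], [2.2, -0.0, 39.2, 0.0, 0]]
[[-0.7, -0.0, 3.5, 0.0, 0], [-1.5, -0.0, 7.0, 0.0, 0], [-2.3, -0.0, 10.5, 0.0, 0], [-3.2, -0.0, 14.0, 0.0, 0], [-4.2, 0.0, 17.4, 0.0, 0]]
[[-1.0, 0.0, 3.4, 0.0, 0], [-2.2, -0.0, 6.8, 0.0, 0], [-3.3, -0.0, 10.2, 0.0, 0], [-4.6, 0.0, 13.6, 0.0, 0], [-5.9, -0.0, 16.9, 0.0, 0]]
[[-1.4, -0.0, 3.3, 0.0, 0], [-2.8, -0.0, 6.6, 0.0, 0]]
```

Call:
step_arm --increments '[[[-0.7, -0.3, 11.9, 0, 0], [-1.3, -0.5, 23.8, 0, 0], [-2, -0.8, 35.7, 0, 0], [-2.6, -1.1, 47.6, 0, 0], [-3.3, -1.4, 59.5, 0, 0]]]'

```text
t: 17.58
tcp_pos: [0.6989, 0.0075, 0.3254]
orientation: [-0.0, -0.121, 0.993, 0.0]
contact_force: [0.9, -0.6, 0.5]
width: 0.0005
grasp_force: 0.0
```

Call:
step_arm --increments '[[[6.2, 0, 0, 0, 0], [12.5, 0, 0, 0, 0], [18.8, 0, 0, 0, 0], [25, 0, 0, 0, 0], [29.6, 0, 0.6, 0, 0]]]'

```text
t: 18.0
tcp_pos: [0.6701, 0.0002, 0.3277]
orientation: [0.001, -0.121, 0.993, -0.0]
contact_force: [1.6, -0.1, -0.2]
width: 0.0004
grasp_force: 0.5
```

Call:
step_arm --increments '[[[5.3, 0, 0.9, 0, 0], [12.3, 0, 2.3, 0, 0], [19.3, 0, 4, 0, 0], [26.2, 0, 5.9, 0, 0], [33, 0, 8.1, 0, 0]]]'

```text
t: 18.42
tcp_pos: [0.6377, -0.0078, 0.3183]
orientation: [0.0, -0.121, 0.993, -0.0]
contact_force: [0.4, 0.3, 0.8]
width: 0.0005
grasp_force: 0.6
```

Call:
step_arm --increments '[[[6.7, 0, 2.5, 0, 0], [13.3, 0, 5.3, 0, 0], [19.8, 0, 8.3, 0, 0], [26.2, 0, 11.6, 0, 0], [32.4, 0, 15.1, 0, 0]]]'

```text
t: 18.83
tcp_pos: [0.6062, -0.0155, 0.3027]
orientation: [-0.0, -0.121, 0.993, 0.0]
contact_force: [-0.2, -0.5, 1.1]
width: 0.0002
grasp_force: 0.5
```

Call:
step_arm --increments '[[[6.1, 0, 3.8, 0, 0], [12, 0, 7.8, 0, 0], [17.8, 0, 12.1, 0, 0], [23.4, 0, 16.6, 0, 0], [28.8, 0, 21.3, 0, 0]]]'

```text
t: 19.25
tcp_pos: [0.5784, -0.0224, 0.2813]
orientation: [-0.0, -0.121, 0.993, 0.0]
contact_force: [-1.0, 0.3, 0.6]
width: 0.0008
grasp_force: 0.4
```

Call:
step_arm --increments '[[[5.2, 0, 4.9, 0, 0], [10.2, 0, 10.1, 0, 0], [15, 0, 15.4, 0, 0], [19.6, 0, 20.9, 0, 0], [24, 0, 26.6, 0, 0]]]'

```text
t: 19.67
tcp_pos: [0.5553, -0.0282, 0.2546]
orientation: [0.0, -0.121, 0.993, -0.0]
contact_force: [0.8, 0.5, 0.7]
width: 0.0009
grasp_force: 0.3
```

Call:
step_arm --increments '[[[4.1, 0, 5.9, 0, 0], [8, 0, 11.9, 0, 0], [11.7, 0, 18.1, 0, 0], [15.1, 0, 24.4, 0, 0], [18.2, 0, 30.8, 0, 0]]]'

```text
t: 20.08
tcp_pos: [0.5377, -0.0326, 0.2238]
orientation: [0.0, -0.121, 0.993, -0.0]
contact_force: [0.0, 0.3, 0.1]
width: 0.0003
grasp_force: 0.3
```

```bash
python3 - <<'E'
from mark import *
f=r.grab_frame("scene");c=f["img"][100:340,200:520]
L=.72
for X in(lid(C,YAW,L),lid(C,YAW,L,0)):
    q=proj(f,X)-(200,100);cv2.circle(c,(int(q[0]),int(q[1])),2,(0,255,0),-1)
c=cv2.resize(c,None,fx=2,fy=2);cv2.imwrite("pics/c6.png",np.clip(c*1.5,0,255).astype(np.uint8))
print(now(r),push(.72),r.sense()["contact_force"])
E
```

```text
[ 0.53660134 -0.03253669  0.22232526  1.81384695] [ 0.52908509 -0.03411519  0.20280702  1.81419633] [-0.20025017  0.11262836 -1.49278515]
```

View pics/c6.png

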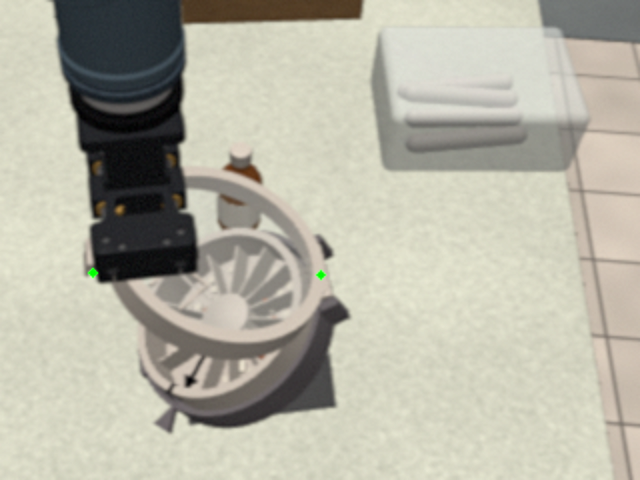

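The lid follows nicely, about half closed: tab near (92,272), hinge near (321,274). The bottle is untouched. Continuing.

Call:
step_arm --increments '[[[2.9, 0, 6.6, 0, 0], [5.5, 0, 13.2, 0, 0], [8, 0, 20, 0, 0], [11.9, 0, 26.9, 0, 0], [15.5, 0, 33.8, 0, 0]]]'

```text
t: 20.55
tcp_pos: [0.5226, -0.0363, 0.1898]
orientation: [-0.0, -0.121, 0.993, -0.0]
contact_force: [0.2, -0.6, -0.6]
width: 0.0008
grasp_force: 0.3
```

Call:
step_arm --increments '[[[3.3, 0, 7, 0, 0], [6.4, 0, 14.1, 0, 0], [9.1, 0, 21.2, 0, 0], [11.6, 0, 28.3, 0, 0], [13.8, 0, 35.5, 0, 0]]]'

```text
t: 20.97
tcp_pos: [0.5093, -0.0396, 0.1544]
orientation: [0.0, -0.121, 0.993, -0.0]
contact_force: [-0.3, -0.5, 1.0]
width: 0.0003
grasp_force: 0.3
```

Call:
step_arm --increments '[[[1.9, 0, 7.2, 0, 0], [3.5, 0, 14.3, 0, 0], [4.7, 0, 21.5, 0, 0], [3.9, 0, 28.6, 0, 0], [2.2, 0, 36, 0, 0]]]'

```text
t: 21.38
tcp_pos: [0.5073, -0.0401, 0.1184]
orientation: [-0.0, -0.121, 0.993, 0.0]
contact_force: [-0.8, 0.0, 1.5]
width: 0.0006
grasp_force: 0.3
```

Call:
step_arm --increments '[[[-0.7, 0, 3.5, 0, 0], [-1.5, 0, 8, 0, 0], [-2.3, 0, 13, 0, 0], [-3.2, 0, 17, 0, 0], [-4.2, 0, 20.6, 0, 0]]]'

```text
t: 21.8
tcp_pos: [0.5118, -0.039, 0.0982]
orientation: [0.0, -0.121, 0.993, -0.0]
contact_force: [0.8, -0.3, 1.2]
width: 0.0005
grasp_force: 0.3
```

```bash
python3 - <<'E'
from mark import *
p=now(r)
print(p,[(L,push(L)[:3].round(4)) for L in(.15,.12,.1,0)],r.sense()["contact_force"])
E
```

```text
[ 0.51178787 -0.03902603  0.09821056  1.81406881] [(0.15, array([ 0.509 , -0.0391,  0.1021])), (0.12, array([ 0.5104, -0.0388,  0.0969])), (0.1, array([ 0.5114, -0.0385,  0.0935])), (0, array([ 0.5174, -0.037 ,  0.0767]))] [ 0.81758919 -0.33119368  1.15511485]
```

Call:
step_arm --increments '[[[-1, 0, 3, 0, 0], [-2, 0, 6, 0, 0], [-3, 0, 9, 0, 0], [-4, 0, 12, 0, 0], [-4.5, 0, 14.5, 0, 0]]]'

```text
t: 22.22
tcp_pos: [0.5161, -0.038, 0.0838]
orientation: [0.0, -0.121, 0.993, -0.0]
contact_force: [-0.1, -1.0, 0.8]
width: 0.0007
grasp_force: 0.3
```

Call:
step_arm --increments '[[[-0.3, 0, 1.2, 0, 0], [-0.6, 0, 2.4, 0, 0], [-0.9, 0, 3.6, 0, 0], [-1.2, 0, 4.8, 0, 0], [-1.2, 0, 4.8, 0, 0]]]'

```text
t: 22.63
tcp_pos: [0.517, -0.0379, 0.0811]
orientation: [-0.0, -0.122, 0.993, -0.0]
contact_force: [-9.1, 1.4, 19.7]
width: -0.0
grasp_force: 10.9
```

A firm stop at about 20 N, so the lid is on its seat. Back off and check.

Call:
step_arm --increments '[[[0, 0, 0, 0, 0], [0, 0, 0, 0, 0], [0, 0, -8, 0, 0], [0, 0, -20, 0, 0], [0, 0, -40, 0, 0]]]'

```text
t: 23.05
tcp_pos: [0.5158, -0.0373, 0.1185]
orientation: [-0.002, -0.121, 0.993, 0.001]
contact_force: [-0.2, -0.8, 0.8]
width: 0.0006
grasp_force: 0.0
```

Call:
step_arm --increments '[[[10, 0, -30, 0, 0], [30, 0, -60, 0, 0], [60, 0, -90, 0, 0], [90, 0, -100, 0, 0], [120, 0, -100, 0, 0]]]'

```text
t: 23.47
tcp_pos: [0.4013, -0.0675, 0.223]
orientation: [0.003, -0.122, 0.993, -0.002]
contact_force: [0.4, -0.5, 0.4]
width: 0.001
grasp_force: 0.0
```

Call:
step_arm --increments '[[[30, 0, 0, 0, 0], [60, 0, 0, 0, 0], [60, 0, 0, 0, 0]]]'

```text
t: 23.72
tcp_pos: [0.339, -0.0812, 0.2193]
orientation: [-0.0, -0.121, 0.993, -0.0]
contact_force: [0.0, 0.3, -0.4]
width: 0.0005
grasp_force: 0.0
```

```bash
python3 - <<'E'
from mark import *
f=r.grab_frame("scene");t=r.grab_frame("top")
find(-.4,.5)
o=[]
for g,(x,y) in((f,(250,190)),(t,(260,140))):
    c=cv2.resize(g["img"][y:y+140,x:x+130],None,fx=3,fy=3,interpolation=cv2.INTER_CUBIC)
    for L in(0,.05):
        q=(proj(g,lid(C,YAW,L))-(x,y))*3;print(q);cv2.circle(c,(int(q[0]),int(q[1])),2,(0,255,0) if L==0 else (0,0,255),-1)
    o.append(np.clip(c*1.5,0,255).astype(np.uint8))
cv2.imwrite("pics/c7.png",np.hstack(o))
E
```

```text
scene min at -0.02 centroid -0.02 115.0 127.0
top min at 0.01 centroid 0.008 54.0 93.0
[ 50.07721133 267.17060558]
[ 41.48996943 260.79787181]
[235.43053172 408.30522998]
[238.22891273 413.36056556]
```

View pics/c7.png

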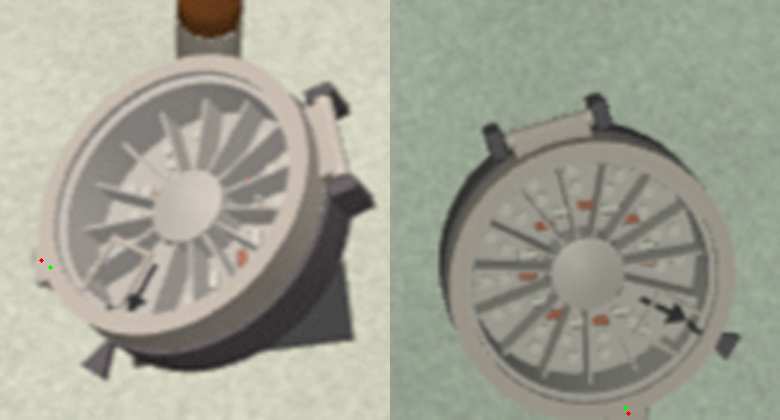

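The picture shows the lid seated flat all round, the tab at (42,267) in the scene half as expected for shut, and the groove still opposite the nib. The arm is clear of everything.

```bash
python3 -c "
from plant import r
print(r.sense()['contact_force'],r.sign_off())"
```

```text
the job is handed in; nothing more can be done
[-0.05984197  0.21380149 -1.24793047] None
```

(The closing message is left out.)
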